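# Snug the cable stripper's foot nut with short spanner swings

### The job

The nut on the cable stripper's rubber mount has worked loose: with the big end of the socket spanner, swing by swing in the little room there is, tighten it clockwise until it comes home and you feel it take up, so that the rubber mount is left wound round by at least 3 degrees, but never twisted as far as 14 degrees, which tears it. Do not turn the nut with the fingers, do not bang or push the machine with the spanner or the gripper, and leave the other things alone. Then stand the spanner back on the mat, on both its sockets.

Things in the scene. Friction and masses are not known exactly. Their poses are not given: they have to be found in the camera images.
- machine: Cable stripping machine, blue steel, fixed. Origin on the axis of its foot's stud, at table level; x points away from the robot at yaw 0. Own frame, mm: foot plate 20 high, x -50..80, y -50..75; bed 90 high, x 80..260, y -130..120, rollers and guide on it to 150 high from x 105 on; side skirt 90 high, x -200..80, y 75..120; housing 200 high, x -120..260, y 120..250.
- swing_room (a point): Point on the stud axis at handle height, 73 mm above the table; axes as the machine's. With the spanner seated, its handle (direction from nut to far end) is free only between about 162 and 288 degrees, counted anticlockwise from above from this x axis: the skirt and the bed stop it beyond. So a 60 degree swing fits, a full turn never.
- nut: Steel hexagon nut, 30 mm across flats, 16 mm high (top 4 mm only 28 across flats), axis vertical. Origin on the axis at its underside, 32 mm above the table; x square to a flat. Tightens clockwise from above; at the start 70 to 110 degrees short of home, not shown by its pose. Runs against a steady 0.12 N m both ways, stays where left, height unchanged: backward turns undo it.
- stud_top (a point): Centre of the top of the stud, 14 mm thick, which stands 6 mm out of the nut's top: 54 mm above the table.
- mount (a joint): Clockwise twist (rad, 0 at rest) of the rubber mount under the nut: black disc 62 mm across with a lug and a steel washer. Still while the nut runs down; once the nut is home both turn together, against 0.36 N m at first and 1.8 N m per rad more (stiffer if turned fast). Let go, it keeps a twist up to about 0.18, and falls back to that from more. To be left at 0.05 or more; tears at 0.245.
- spanner: Loose steel double-ended socket spanner, about 0.4 kg, standing on its two 46 mm high sockets, mouths down. Straight handle 14 x 14 mm along its x axis, mid-height 41 mm above the mouths, free to grasp from x -65 to 60 mm. Origin midway between the sockets (near the centre of mass), at mouth level. Small socket at x = -90 mm: 22 mm across flats, 33 outside, does not fit the nut.
- big_mouth (a point): Centre of the mouth of the big socket (spanner x = +90 mm); axes as the spanner's. Hexagon 32.6 mm across flats, 26 deep, 46 across outside: 1.3 mm clearance each side of the nut, 10 degrees of play each way. Goes on when the x axes of spanner and nut agree up to 60 degree steps. Seated, this point meets the nut's origin, the rim on the washer.
- mat: Black rubber tool mat, 300 x 130 x 4 mm, fixed flat on the table; origin at the centre of its underside, long side along its x axis.
- board: small green circuit board lying flat, 100 x 70 x 13 mm; does not belong to the job, leave it alone
- drive: flat aluminium hard drive, 100 x 70 x 12 mm; does not belong to the job, leave it alone
- microphone: hand microphone lying on the table, about 190 mm long, 43 mm high; does not belong to the job, leave it alone
- hammer: hammer lying on the table; does not belong to the job, leave it alone
- adapter: white plug adapter, 50 x 45 x 28 mm; does not belong to the job, leave it alone
- jar: glass jar with steel lid, 60 mm across, 75 mm high; does not belong to the job, leave it alone

How it is judged:
By the outcome, as a careful person would: the job done as asked, in the order asked, and still so for the second after the job is handed in, with the robot touching nothing.
It also fails if it takes over 72 s, if anything falls off the work surface, if the arm or the gripper's body presses on something with over 40 N, if the wrist force passes 120 N, or if a joint passes its speed limit or range.

### The arm

A 7-joint arm with a two-finger parallel gripper is mounted at the origin on the work surface. World frame = base frame: x ahead of the robot, y to its left, z up, the work surface at z = 0. Lengths are in m, angles in degrees, forces in N, time in s.
With the tool pointing down it reaches from about 0.425 to 1.025 m from the base axis. Payload 9.4 kg.
Tool frame: the origin (TCP) lies midway between the tips of the shut fingers; the grasp point (between the pads) lies grip_point_offset behind it (grip_point_offset is the distance from the TCP to the grasp point, in m); z points along the fingers, y is the line along which they close (so a half turn about z gives the same grasp; the last joint's range is limited). The gripper opens to 93 mm and grips with 3 to 60 N. Pads are 15 mm wide; open, the fingers measure 128 mm over their backs; the gripper's body (75 mm by 188 mm) begins 65 mm behind the grasp point.
Start: joints at [-77.16, 34.337, -0.143, 91.639, 0.103, 54.024, -4.572], TCP at [0.215, 0.692, 0.219] pointing down, gripper open.
Joint ranges: [-147.43, 147.43], [-19.82, 112.94], [-74.19, 73.91], [6.32, 146.72], [-59.91, 239.91], [6.04, 106.73], [-150.56, 150.56]. Speed limits (degrees/s): [127.2, 127.2, 172.46, 172.46, 180, 180, 180].

### API

Orientations are given as a 3x3 rotation matrix whose columns are the frame's x, y, z axes.
In Python, from plant import state, snapshot, get_calibration, finish_job, boxes_of, grip_point_offset gives the robot as it stands. The module is installed in compiled form; this text tells all that it offers.
- The arm moves only by the shell command python3 -m pendant 'ROWS' [OPENING] [FORCE]. ROWS is a JSON object of lists of equal length, an entry for each row: "slide": the shift along the tool's x, y, z in m, a list of three; "twist": the turn about the tool's z in rad. A call has exactly 5 rows; each row is the pose to reach, as a shift and turn from the pose commanded when the call began, along the tool's axes at that moment; what a row does not reach only later rows make up. A row lasts 1/10 s, in which the tool goes at most 50 mm and 8.59 degrees, less where a joint would pass 70% of its speed; a pose out of reach is approached as far as the arm can. A call with a gripper value outside its range is refused whole. OPENING is the finger opening in m, from 0 to 0.093, set as the call begins (- or left out, the last holds). The fingers move at their own pace and stop on an object; FORCE is the grip in N (left out, the last holds). Time passes only in rows, so rows that repeat a pose let the fingers close, or fill a call up. It gives the time, the measured TCP pose, the force, the opening and the grip force at its end, in the units of the state.
- state(): the state, without advancing time (a new reading comes with each control period).
- snapshot(name): name is "scene" or "top" or "wrist"; returns the picture (384x512x3 uint8, red, green, blue); there is no depth.
- get_calibration(name): a dict with "vfov" (degrees; the focal length in pixels is half the picture's height over the tangent of half this angle, whatever the lens; pixels are square), "cx", "cy" (the principal point, pixels), "R" (3x3) and "t" (3): a world point X has camera coordinates R X + t. Camera axes: x right, y down, z forward; pixel columns grow to the right and rows downward; lengths in m; the calibration is good to about 2 mm. A picture is of the moment at which its call begins: read the wrist's pose just before it. get_calibration takes no time and is no camera call; for the wrist camera it gives the pose at the moment of the call.
- finish_job(): hands the job in; it is judged then, once.
Trained networks look in the newest picture that a camera, given by its name, has taken for a name from the list of things; names that differ only in an ending like _2 or _b are one class to them, and where a whole thing is asked for, a point or a joint stands for the part that bears it (a point fixed in the world has none). Each returns a list of dicts, best first, with "conf" (0 to 1); they miss things now and then, are a little off and sometimes report something else, mostly with a low value. They report only what shows in the picture. A call takes as long as a camera call.
- boxes_of(camera, thing): "box" ([left, top, right, bottom] in pixels, round what is visible of it).
The state is a dict: "time_s": time; "q": joint angles; "qvel": joint speeds; "effort": joint torques, N m; "eef_pos": TCP position; "ee_rot": TCP orientation; "wrist_force": force on the tool from outside, world axes, zero at the start; "torque": the same for the moment, N m; "opening": opening from 0.0 (shut) to 1.0 (fully open); "finger_force": force on a finger pad.
Only numpy, scipy, OpenCV 4.12 (cv2) and the standard library are available. Lean on these libraries where they do the work, as an engineer would, in place of code of your own. Each camera call takes 0.05 s, during which the arm holds its last target. There are 200 camera calls.

## Working session

There is one attempt and no reset: what is moved stays moved. The work goes in short steps, Python scripts to look and compute and a shell command to move; the robot and the scene stay as the last step left them, time stands still between calls to the robot, and variables do not carry over. Pictures are saved under pics/ and viewed, at most 10 in all, crops included, and the job is handed in when it is done.

```bash
mkdir -p pics; cat > h.py <<'E'
import numpy as np, cv2
from plant import *
def snap(c,n):
    im=snapshot(c); cv2.imwrite(f'pics/{n}.png',im[:,:,::-1]); return im
def K(c):
    k=get_calibration(c); f=192/np.tan(np.radians(k['vfov']/2)); return f,k['cx'],k['cy'],np.array(k['R']),np.array(k['t'])
def ray(c,u,v,z,k=None):
    f,cx,cy,R,t=k or K(c); d=R.T@np.array([(u-cx)/f,(v-cy)/f,1]); o=-R.T@t
    return o+d*(z-o[2])/d[2]
def proj(c,X,k=None):
    f,cx,cy,R,t=k or K(c); p=R@np.array(X)+t; return np.array([cx+f*p[0]/p[2],cy+f*p[1]/p[2]])
E
python3 - <<'E'
from h import *
s=state();print({k:np.round(v,3).tolist() for k,v in s.items()},grip_point_offset)
for c in('scene','top'):
    snap(c,c+'0'); k=K(c);print(c,-k[3].T@k[4],np.round(k[3],2).tolist(),k[:3])
    for t in('machine','nut','mount','spanner','big_mouth','mat','stud_top','board','drive','microphone','hammer','adapter','jar'):
        print(t,[(np.round(b['box']).tolist(),round(b['conf'],2)) for b in boxes_of(c,t)[:2]])
im=np.hstack([cv2.imread('pics/scene0.png'),cv2.imread('pics/top0.png')])
E
```

```text
{'time_s': 0.0, 'q': [-77.161, 34.384, -0.145, 91.679, 0.101, 54.026, -4.571], 'qvel': [0.003, -0.013, 0.056, 0.03, -0.015, -0.004, -0.056], 'effort': [-0.0, -76.506, 1.497, -25.235, -0.052, 0.017, 0.0], 'eef_pos': [0.215, 0.692, 0.218], 'ee_rot': [[-0.955, 0.296, -0.0], [0.296, 0.955, -0.002], [-0.0, -0.002, -1.0]], 'wrist_force': [0.144, 0.309, 0.801], 'torque': [0.0, -0.012, 0.041], 'finger_force': 0.0, 'opening': 1.0} 0.0188
scene [1.1998152  0.03706749 1.21950517] [[-0.11, 0.99, 0.01], [0.85, 0.1, -0.52], [-0.52, -0.06, -0.85]] (np.float64(355.90824815906353), 252.0743613163027, 182.70887665566056)
machine [([250.0, 156.0, 380.0, 288.0], 0.85), ([282.0, 204.0, 288.0, 209.0], 0.23)]
nut [([283.0, 203.0, 288.0, 212.0], 0.54)]
mount [([161.0, 152.0, 218.0, 220.0], 0.24)]
spanner [([173.0, 161.0, 204.0, 209.0], 0.77)]
big_mouth [([170.0, 166.0, 205.0, 207.0], 0.8)]
mat [([161.0, 152.0, 215.0, 222.0], 0.82), ([367.0, 157.0, 389.0, 178.0], 0.19)]
stud_top [([250.0, 155.0, 383.0, 285.0], 0.66)]
board [([231.0, 150.0, 251.0, 171.0], 0.86), ([106.0, 204.0, 155.0, 222.0], 0.55)]
drive [([
[... 519 characters left out ...]
ine [([106.0, 71.0, 251.0, 235.0], 0.97)]
nut [([211.0, 158.0, 219.0, 175.0], 0.66)]
mount [([203.0, 158.0, 225.0, 179.0], 0.8)]
spanner [([325.0, 157.0, 349.0, 222.0], 0.91), ([393.0, 184.0, 421.0, 271.0], 0.5)]
big_mouth [([324.0, 156.0, 352.0, 228.0], 0.61)]
mat [([309.0, 147.0, 360.0, 247.0], 0.65)]
stud_top [([107.0, 72.0, 252.0, 236.0], 0.91)]
board [([265.0, 225.0, 291.0, 255.0], 0.68)]
drive [([300.0, 102.0, 320.0, 134.0], 0.62), ([205.0, 160.0, 224.0, 179.0], 0.19)]
microphone [([360.0, 133.0, 420.0, 156.0], 0.92)]
hammer [([392.0, 185.0, 419.0, 275.0], 0.8)]
adapter [([332.0, 260.0, 350.0, 278.0], 0.77)]
jar [([72.0, 234.0, 102.0, 253.0], 0.84), ([100.0, 73.0, 251.0, 237.0], 0.45)]
```

View pics/top0.png

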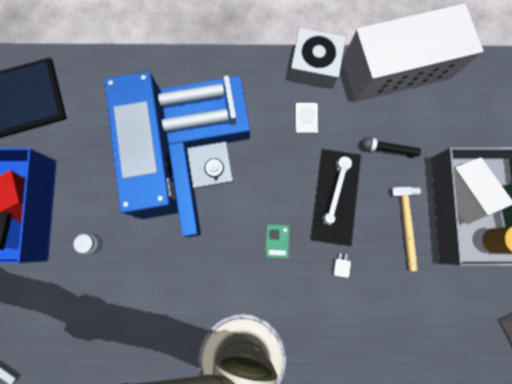

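View pics/scene0.png

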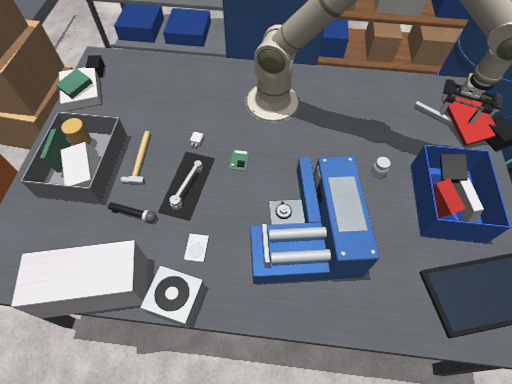

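The top view shows the spanner on the mat, big end at about (344,163) and small at (329,219). The nut is at (214,168) with the skirt to its left and the bed above, and the way between is free.

```bash
python3 - <<'E'
from h import *
for n,u,v,z in (('big',345,163,.05),('small',329,219,.05),('nut',214,168,.052),('house fl',124,210,.2),('house bl',107,78,.2),('house fr',174,205,.2),('house br',158,72,.2),('skirt tip',190,235,.09),('skirt tip2',197,232,.09),('bed corner',249,135,.09),('foot corner',232,181,.02),('foot c2',227,142,.02)):
    print(n,ray('top',u,v,z).round(3))
im=cv2.imread('pics/top0.png')[60:260,90:370]; cv2.imwrite('pics/topc.png',cv2.resize(im,None,fx=2.8,fy=2.8,interpolation=3))
E
```

```text
big [ 0.588 -0.319  0.05 ]
small [ 0.414 -0.263  0.05 ]
nut [0.571 0.086 0.052]
house fl [0.425 0.303 0.2  ]
house bl [0.79  0.369 0.2  ]
house fr [0.439 0.174 0.2  ]
house br [0.808 0.23  0.2  ]
skirt tip [0.365 0.149 0.09 ]
skirt tip2 [0.374 0.129 0.09 ]
bed corner [ 0.664 -0.021  0.09 ]
foot corner [0.537 0.032 0.02 ]
foot c2 [0.664 0.049 0.02 ]
```

View pics/topc.png

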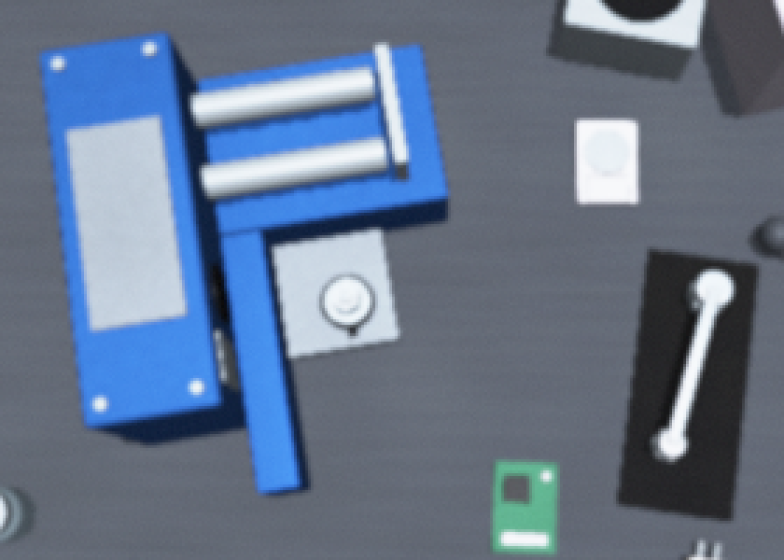

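The crop confirms the machine's yaw is about +9° and the foot, with the nut at its centre, is free on the robot's side. I'll raise the tool and move above the nut for a near look, then go on to the spanner.

```bash
python3 -m pendant '{"slide":[[0,0,-0.035],[0,0,-0.07],[0,0,-0.105],[0,0,-0.14],[0,0,-0.16]],"twist":[0,0,0,0,0]}' 0.06 20
for i in 1 2 3; do python3 -m pendant '{"slide":[[-0.031,-0.032,0],[-0.062,-0.064,0],[-0.093,-0.096,0],[-0.124,-0.128,0],[-0.156,-0.162,0]],"twist":[0,0,0,0,0]}'; done
python3 -m pendant '{"slide":[[0,0,0],[0,0,0],[0,0,0],[0,0,0],[0,0,0]],"twist":[0.14,0.28,0.42,0.56,0.7]}'
python3 -m pendant '{"slide":[[0,0,0],[0,0,0],[0,0,0],[0,0,0],[0,0,0]],"twist":[0.14,0.28,0.42,0.56,0.7]}'
python3 -m pendant '{"slide":[[0,0,0],[0,0,0],[0,0,0],[0,0,0],[0,0,0]],"twist":[0.08,0.16,0.17,0.17,0.17]}'
python3 - <<'E'
from h import *
s=state();print(s['time_s'],s['q'],s['eef_pos'],s['ee_rot']); k=K('wrist'); print(-k[3].T@k[4],k[3].round(2).tolist(),k[:3]); snap('wrist','w1')
for p in([.571,.086,.05],[.5,-.29,.05]): print(proj('wrist',p))
for t in('nut','mount','stud_top'): print(t,boxes_of('wrist',t)[:2])
E
```

```text
time_s: 1.9
eef_pos: [0.215, 0.693, 0.3821]
ee_rot: [[-0.955, 0.296, 0.001], [0.296, 0.955, 0.004], [0.0, 0.004, -1.0]]
wrist_force: [-0.7, -0.4, 0.1]
opening: 0.658
finger_force: 0.0
time_s: 2.4
eef_pos: [0.3163, 0.4899, 0.3787]
ee_rot: [[-0.955, 0.296, 0.0], [0.296, 0.955, 0.0], [-0.0, 0.0, -1.0]]
wrist_force: [0.0, 0.0, 1.0]
opening: 0.646
finger_force: 0.0
time_s: 2.9
eef_pos: [0.4173, 0.289, 0.3789]
ee_rot: [[-0.955, 0.296, 0.001], [0.296, 0.955, 0.001], [-0.0, 0.001, -1.0]]
wrist_force: [0.2, 0.7, -0.3]
opening: 0.647
finger_force: 0.0
time_s: 3.4
eef_pos: [0.5183, 0.0881, 0.379]
ee_rot: [[-0.955, 0.296, 0.001], [0.296, 0.955, 0.001], [-0.001, 0.001, -1.0]]
wrist_force: [0.5, 0.1, -0.5]
opening: 0.645
finger_force: 0.0
time_s: 3.9
eef_pos: [0.5178, 0.0895, 0.3788]
ee_rot: [[-0.535, 0.845, 0.0], [0.845, 0.535, 0.0], [-0.0, 0.0, -1.0]]
wrist_force: [-1.1, -0.1, -0.8]
opening: 0.648
finger_force: 0.0
time_s: 4.4
eef_pos: [0.5177, 0.0896, 0.3788]
ee_rot: [[0.135, 0.991, 0.0], [0.991, -0.135, 0.0], [0.0, 0.0, -1.0]]
wrist_force: [0.5, 0.2, 0.0]
opening: 0.646
finger_force: 0.0
time_
[... 166 characters left out ...]
ce: 0.0
4.9 [-41.06814176  12.1239849   31.27794023 106.79765053  -7.03354562
  62.96792097 -24.23246237] [0.51777567 0.08963192 0.37869146] [[ 2.93715534e-01  9.55892867e-01  1.06538702e-04]
 [ 9.55892870e-01 -2.93715540e-01  4.87423936e-05]
 [ 7.78845787e-05  8.75231871e-05 -9.99999993e-01]]
[0.53799599 0.15267606 0.54322382] [[0.96, -0.29, 0.0], [-0.29, -0.93, 0.24], [-0.07, -0.23, -0.97]] (np.float64(304.61777679986795), 252.9020749156558, 197.1634009751185)
[284.47910518 155.16645049]
[301.84814309 354.13925022]
nut [{'box': [277.6, 142.2, 299.8, 161.3], 'conf': 0.76}]
mount [{'box': [265.2, 130.2, 303.2, 167.0], 'conf': 0.64}]
stud_top [{'box': [98.0, 1.4, 494.4, 202.3], 'conf': 0.63}]
```

View pics/w1.png

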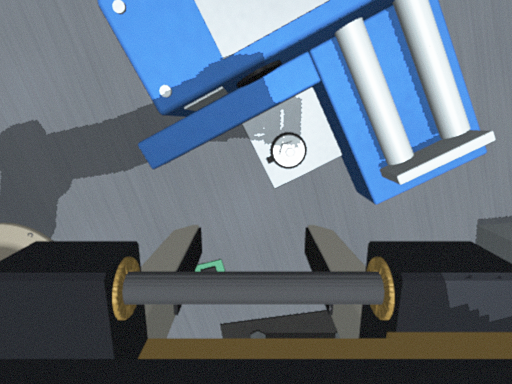

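The wrist view shows the nut at about (288,151) on its black disc, too small to read. I'll go lower to read its orientation.

```bash
python3 -m pendant '{"slide":[[0.004,0.01,0.045],[0.008,0.02,0.09],[0.012,0.03,0.13],[0.016,0.04,0.17],[0.02,0.05,0.21]],"twist":[0,0,0,0,0]}'
python3 -m pendant '{"slide":[[0,0,0],[0,0,0],[0,0,0],[0,0,0],[0,0,0]],"twist":[0,0,0,0,0]}' >/dev/null
python3 - <<'E'
from h import *
k=K('wrist'); im=snap('wrist','w2'); np.save('k2.npy',np.array(k,dtype=object),allow_pickle=True)
print(state()['eef_pos'])
for t in('nut','mount'): print(t,boxes_of('wrist',t)[:2])
c=proj('wrist',[.571,.086,.045],k).astype(int); print(c)
x0,y0=max(c[0]-50,0),max(c[1]-50,0); print(x0,y0)
cv2.imwrite('pics/w2c.png',cv2.resize(im[y0:y0+100,x0:x0+100,::-1],(600,600),interpolation=cv2.INTER_CUBIC))
E
```

```text
time_s: 5.6
eef_pos: [0.572, 0.094, 0.167]
ee_rot: [[0.295, 0.956, 0.0], [0.956, -0.295, -0.0], [0.0, 0.0, -1.0]]
wrist_force: [0.2, 0.6, -0.9]
opening: 0.645
finger_force: 0.0
[0.57180205 0.09423552 0.17007352]
nut [{'box': [0.0, 0.0, 510.3, 260.8], 'conf': 0.33}]
mount [{'box': [226.0, 156.4, 289.0, 216.2], 'conf': 0.56}]
[253 198]
203 148
```

View pics/w2c.png

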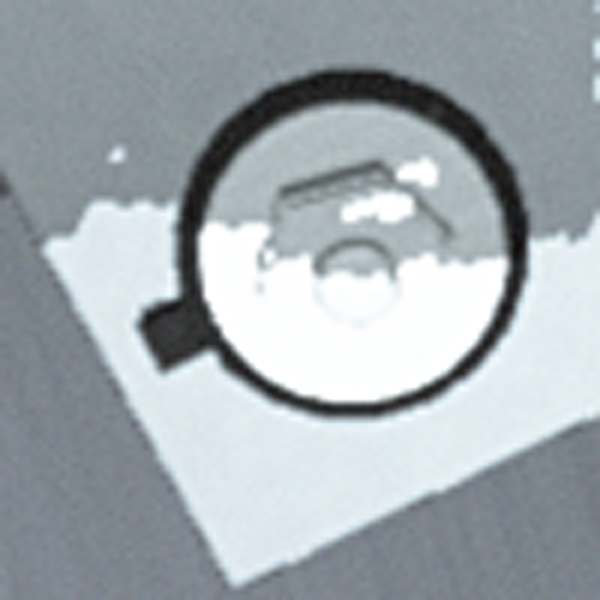

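The crop shows the disc centred at about (353,243), the stud at (356,262) and lug at (178,335). Two hexagon top edges show: (282,190)-(380,163) and (385,168)-(452,238).

```bash
python3 - <<'E'
from h import *
k=tuple(np.load('k2.npy',allow_pickle=True)); print(-k[3].T@k[4])
def P(u,v,z): return ray('wrist',203+u/6-.4,148+v/6-.4,z,k)
for z in(.028,.032):
  c=P(353,243,z); print('disc',c.round(4), 'r',np.linalg.norm(P(523,243,z)-c).round(4),np.linalg.norm(P(353,70,z)-c).round(4))
print('washer',P(353,252,.032).round(4))
print('stud top',P(356,285,.054).round(4), 'lug',P(178,335,.028).round(4))
for a,b in(((282,190),(380,163)),((385,168),(452,238)),((282,190),(268,250))):
  A,B=P(*a,.046),P(*b,.046);d=B-A;print(A.round(4),B.round(4),np.linalg.norm(d[:2]).round(4),np.degrees(np.arctan2(d[1],d[0]))%60)
# machine yaw from foot corner edges
for a,b in(((45,243),(232,585)),((240,585),(600,405))):
  A,B=P(*a,.02),P(*b,.02);d=B-A;print('foot',A.round(4),np.degrees(np.arctan2(d[1],d[0]))%90)
im=cv2.imread('pics/w2.png')[165:210,240:285]; g=cv2.resize(im,(720,720),interpolation=2).astype(float)
# stretch highlights & shadows
h=np.hstack([np.clip((g-235)*12,0,255),np.clip((g-120)*2.2,0,255)]); cv2.imwrite('pics/w2d.png',cv2.resize(h,(800,400)))
E
```

```text
[0.59183567 0.15707348 0.33502991]
disc [0.5811 0.0904 0.028 ] r 0.0292 0.0297
disc [0.5813 0.0912 0.032 ] r 0.0288 0.0293
washer [0.5808 0.0897 0.032 ]
stud top [0.5805 0.0894 0.054 ] lug [0.5473 0.0837 0.028 ]
[0.5734 0.106  0.046 ] [0.5897 0.1055 0.046 ] 0.0163 58.40327373715913
[0.5902 0.1045 0.046 ] [0.5973 0.0903 0.046 ] 0.0159 56.510394869947284
[0.5734 0.106  0.046 ] [0.5683 0.0972 0.046 ] 0.0101 59.72215102834981
foot [0.529  0.1047 0.02  ] 9.378117143648225
foot [0.5422 0.0329 0.02  ] 10.862928651581026[ WARN:0@0.331] global loadsave.cpp:1063 imwrite_ Unsupported depth image for selected encoder is fallbacked to CV_8U.
```

View pics/w2d.png

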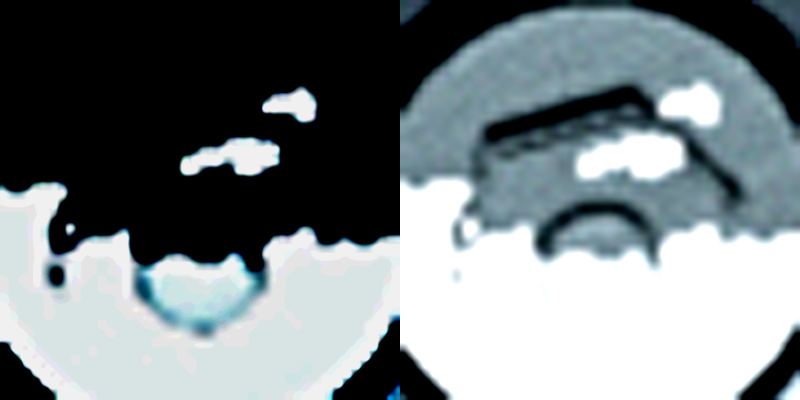

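The enhanced crop confirms the edges: nut x axis ≈ 28° (mod 60), centre about (0.581,0.0895), machine yaw ≈ 10°. Now on to the spanner, turning the tool for the grasp.

```bash
python3 -m pendant '{"slide":[[-0.03,0.005,-0.03],[-0.07,0.01,-0.06],[-0.11,0.014,-0.06],[-0.15,0.019,-0.06],[-0.195,0.024,-0.06]],"twist":[0,0,0,0,0]}' >/dev/null
python3 -m pendant '{"slide":[[-0.04,0.005,0],[-0.08,0.01,0],[-0.12,0.014,0],[-0.16,0.019,0],[-0.195,0.023,0]],"twist":[0,0,0,0,0]}' >/dev/null
python3 -m pendant '{"slide":[[0,0,0],[0,0,0],[0,0,0],[0,0,0],[0,0,0]],"twist":[0.14,0.28,0.42,0.56,0.7]}' >/dev/null
python3 -m pendant '{"slide":[[0,0,0],[0,0,0],[0,0,0],[0,0,0],[0,0,0]],"twist":[0.14,0.28,0.42,0.56,0.7]}' >/dev/null
python3 -m pendant '{"slide":[[0,0,0],[0,0,0],[0,0,0],[0,0,0],[0,0,0]],"twist":[0.1,0.19,0.19,0.19,0.19]}'
python3 - <<'E'
from h import *
k=K('wrist'); im=snap('wrist','w3'); np.save('k3.npy',np.array(k,dtype=object),allow_pickle=True)
s=state();print(s['q'])
for t in('spanner','big_mouth'): print(t,boxes_of('wrist',t)[:2])
for p in([.588,-.319,.05],[.414,-.263,.05]): print(proj('wrist',p,k))
E
```

```text
time_s: 8.75
eef_pos: [0.5011, -0.2925, 0.2288]
ee_rot: [[0.95, -0.312, 0.0], [-0.312, -0.95, 0.0], [0.0, -0.0, -1.0]]
wrist_force: [1.4, -0.4, 0.3]
opening: 0.643
finger_force: 0.0
[-10.49068922  32.93130526  54.73457164 112.47924987 -34.13085632
  52.34300393 -46.30853357]
spanner [{'box': [230.0, 76.1, 268.5, 261.1], 'conf': 0.65}]
big_mouth [{'box': [229.3, 78.4, 269.2, 262.8], 'conf': 0.9}]
[250.36062376  98.88999659]
[251.58742513 255.8581133 ]
```

View pics/w3.png

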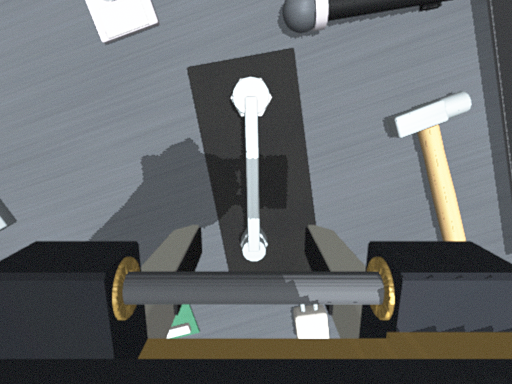

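Wrist view: spanner big socket at (251,98), small at (254,248), handle nearly vertical in the picture, right below the fingers and nicely aligned.

```bash
python3 - <<'E'
from h import *
k=tuple(np.load('k3.npy',allow_pickle=True))
im=cv2.imread('pics/w3.png'); g=im.min(2)
pts=[]
for v in range(120,235,5):
    w=np.where(g[v,235:275]>130)[0]+235
    if len(w)>4: pts.append((v,w.min(),w.max()))
print(pts[::4])
L=[ray('wrist',(a+b)/2,v,.052,k)[:2] for v,a,b in pts]; d=np.linalg.svd(np.array(L)-np.mean(L,0))[2][0]; print('dir',np.degrees(np.arctan2(d[1],d[0])),np.mean(L,0))
B=ray('wrist',251,97,.052,k);S=ray('wrist',254,249,.052,k);print(B,S,np.linalg.norm(B-S),(B+S)/2)
R=np.array(state()['ee_rot']);p=np.array(state()['eef_pos']);o=(B+S)/2
print('tool',R.T@(o-p),np.degrees(np.arctan2(R[1,0],R[0,0])))
E
```

```text
[(120, np.int64(245), np.int64(257)), (140, np.int64(246), np.int64(257)), (160, np.int64(246), np.int64(257)), (180, np.int64(247), np.int64(257)), (200, np.int64(247), np.int64(258)), (220, np.int64(248), np.int64(259))]
dir 162.99682915777194 [ 0.50811219 -0.29461784]
[ 0.5894818  -0.32022688  0.052     ] [ 0.42248742 -0.26887424  0.052     ] 0.1747118058118193 [ 0.50598461 -0.29455056  0.052     ]
tool [0.00520863 0.00035632 0.17676457] -18.24179310398922
```

```bash
python3 -m pendant '{"slide":[[0.003,0,0.04],[0.003,0,0.08],[0.003,0,0.12],[0.003,0,0.15],[0.003,0,0.16]],"twist":[-0.022,-0.022,-0.022,-0.022,-0.022]}' 0.06
python3 -m pendant '{"slide":[[0,0,0.015],[0,0,0.03],[0,0,0.04],[0,0,0.042],[0,0,0.042]],"twist":[0,0,0,0,0]}'
```

```text
time_s: 9.4
eef_pos: [0.5029, -0.2928, 0.0662]
ee_rot: [[0.956, -0.293, -0.003], [-0.293, -0.956, 0.002], [-0.003, -0.001, -1.0]]
wrist_force: [0.1, 0.1, 0.4]
opening: 0.641
finger_force: 0.0
time_s: 9.9
eef_pos: [0.5041, -0.2936, 0.0268]
ee_rot: [[0.956, -0.293, 0.0], [-0.293, -0.956, -0.0], [0.0, -0.0, -1.0]]
wrist_force: [-0.2, -0.3, 0.2]
opening: 0.647
finger_force: 0.0
```

```bash
python3 -m pendant '{"slide":[[0,0,0],[0,0,0],[0,0,0],[0,0,0],[0,0,0]],"twist":[0,0,0,0,0]}' 0 25
python3 -m pendant '{"slide":[[0,0,0],[0,0,0],[0,0,0],[0,0,0],[0,0,0]],"twist":[0,0,0,0,0]}' 0 55
python3 -m pendant '{"slide":[[0,0,-0.02],[0,0,-0.05],[0,0,-0.09],[0,0,-0.13],[0,0,-0.16]],"twist":[0,0,0,0,0]}'
python3 -m pendant '{"slide":[[0,0,0],[0,0,0],[0,0,0],[0,0,0],[0,0,0]],"twist":[0,0,0,0,0]}' >/dev/null
python3 - <<'E'
from h import *
k=K('wrist'); im=snap('wrist','w4'); np.save('k4.npy',np.array(k,dtype=object),allow_pickle=True)
s=state();print(s['eef_pos'],s['wrist_force'],s['torque'],s['opening'],s['q'])
cv2.imwrite('pics/w4c.png',cv2.resize(im[0:290,130:380,::-1],None,fx=2,fy=2))
E
```

```text
time_s: 10.4
eef_pos: [0.5041, -0.2934, 0.0268]
ee_rot: [[0.956, -0.293, 0.0], [-0.293, -0.956, -0.0], [0.0, -0.0, -1.0]]
wrist_force: [0.9, -0.2, 0.8]
opening: 0.266
finger_force: 0.0
time_s: 10.9
eef_pos: [0.504, -0.2933, 0.0266]
ee_rot: [[0.956, -0.293, 0.0], [-0.293, -0.956, 0.0], [-0.0, -0.0, -1.0]]
wrist_force: [0.7, 1.6, 0.4]
opening: 0.147
finger_force: 55.0
time_s: 11.4
eef_pos: [0.5036, -0.2938, 0.1884]
ee_rot: [[0.956, -0.293, 0.0], [-0.293, -0.956, -0.001], [0.0, 0.001, -1.0]]
wrist_force: [0.2, -0.0, -4.0]
opening: 0.145
finger_force: 55.0
[ 0.50358976 -0.29340514  0.18576649] [-0.96048087  0.57640713 -4.48649589] [ 0.04415144  0.23913829 -0.06256265] 0.1423210743804534 [ -7.86418102  35.64918258  51.04373818 114.4260713  -37.51928067
  48.01166993 -42.53711502]
```

View pics/w4c.png

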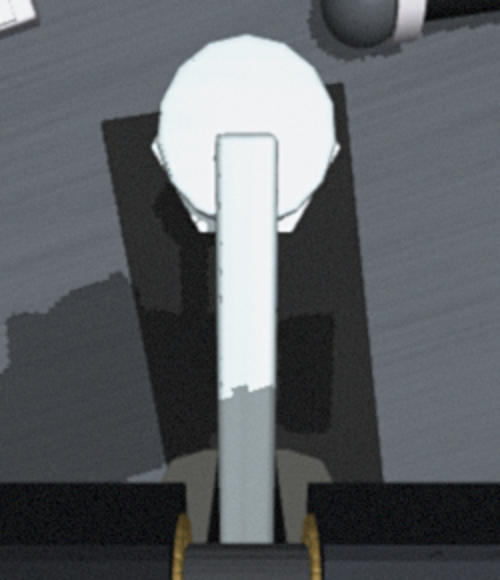

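The crop shows the spanner hanging straight in the fingers, its handle along the tool x axis, with the big socket's top disc centred at crop (246,125).

```bash
python3 - <<'E'
from h import *
k=tuple(np.load('k4.npy',allow_pickle=True)); s=state(); R=np.array(s['ee_rot']);p=np.array(s['eef_pos'])
im=cv2.imread('pics/w4.png'); g=im.min(2)
u0,v0=253,62
E=[]
for a in np.radians(list(range(175,366,5))):
    r=np.arange(30,60,.25); vals=cv2.remap(g,(u0+r*np.cos(a)).astype(np.float32)[None],(v0+r*np.sin(a)).astype(np.float32)[None],1)[0].astype(float)
    i=np.argmin(np.diff(vals)); E.append((u0+r[i]*np.cos(a),v0+r[i]*np.sin(a)))
E=np.array(E)
for z in(.2096,.2066):
    W=np.array([ray('wrist',*e,z,k)[:2] for e in E]); A=np.c_[2*W,np.ones(len(W))]; 
    for _ in range(3):
        x=np.linalg.lstsq(A,(W**2).sum(1),rcond=None)[0]; r=np.sqrt(x[2]+x[:2]@x[:2]); res=np.linalg.norm(W-x[:2],axis=1)-r
        m=abs(res)<.0015; W,A=W[m],A[m]
    print(z,'tool',R.T@(np.array([*x[:2],z])-p),r,len(W))
print('mic/tip',R.T@(ray('wrist',253,66.5,.2116,k)-p))
E
```

```text
0.2096 tool [ 0.0903318   0.00085743 -0.02396634] 0.01881150029859871 39
0.2066 tool [ 0.09081071  0.00085652 -0.02096704] 0.019213667707305655 39
mic/tip [ 0.09008572  0.00092353 -0.02596597]
```

```bash
for i in 1 2 3; do python3 -m pendant '{"slide":[[0,0,0],[0,0,0],[0,0,0],[0,0,0],[0,0,0]],"twist":[-0.1,-0.23,-0.36,-0.49,-0.61]}' | tail -1; done
python3 -m pendant '{"slide":[[0.03,0.0015,0.004],[0.07,0.003,0.008],[0.11,0.005,0.012],[0.15,0.007,0.015],[0.17,0.008,0.018]],"twist":[0,0,0,0,0]}' | tail -1
python3 -m pendant '{"slide":[[0.03,0.0015,0.004],[0.06,0.003,0.008],[0.09,0.005,0.012],[0.115,0.006,0.015],[0.123,0.006,0.018]],"twist":[0,0,0,0,0]}'
python3 -m pendant '{"slide":[[0,0,0],[0,0,0],[0,0,0],[0,0,0],[0,0,0]],"twist":[0,0,0,0,0]}' >/dev/null
python3 - <<'E'
from h import *
k=K('wrist'); im=snap('wrist','w5'); np.save('k5.npy',np.array(k,dtype=object),allow_pickle=True)
s=state();np.save('s5.npy',s,allow_pickle=True);print(s['time_s'],s['eef_pos'],s['ee_rot'],s['wrist_force'],s['torque'],s['q'])
print([(b['box'],b['conf']) for b in boxes_of('wrist','mount')[:2]])
c=proj('wrist',[.581,.0895,.04],k).astype(int); print(c)
x0,y0=max(c[0]-50,0),max(c[1]-50,0); print(x0,y0)
a=cv2.resize(im[y0:y0+100,x0:x0+100,::-1],(560,560),interpolation=2)
b=cv2.resize(im[:,:,::-1],(240,180)); o=np.zeros((560,800,3),np.uint8);o[:,:560]=a;o[:180,560:]=b
h=np.clip((a[130:430,130:430].astype(float)-100)*1.7,0,255); o[200:440,560:]=cv2.resize(h,(240,240)).astype(np.uint8)
cv2.imwrite('pics/w5c.png',o)
E
```

```text
finger_force: 55.0
finger_force: 55.0
finger_force: 55.0
finger_force: 55.0
time_s: 14.45
eef_pos: [0.5293, 0.0016, 0.15]
ee_rot: [[0.035, 0.999, -0.001], [0.999, -0.035, 0.001], [0.001, -0.001, -1.0]]
wrist_force: [0.3, 0.8, -3.5]
opening: 0.146
finger_force: 55.0
15.0 [ 0.52918593 -0.0018523   0.15080568] [[ 3.90217190e-02  9.99238286e-01  3.91387585e-04]
 [ 9.99238362e-01 -3.90217015e-02 -5.22864077e-05]
 [-3.69739709e-05  3.93129795e-04 -9.99999922e-01]] [ 0.91308352 -0.07977697 -3.41278723] [-0.08905783  0.08221149  0.03711237] [-19.84087532  27.60854073  19.63822318 121.86759093 -16.6126258
  32.99277607   9.51565749]
[([279.5, 52.3, 338.8, 126.5], 0.78), ([412.3, 319.0, 490.6, 359.7], 0.57)]
[308  87]
258 37
```

View pics/w5c.png

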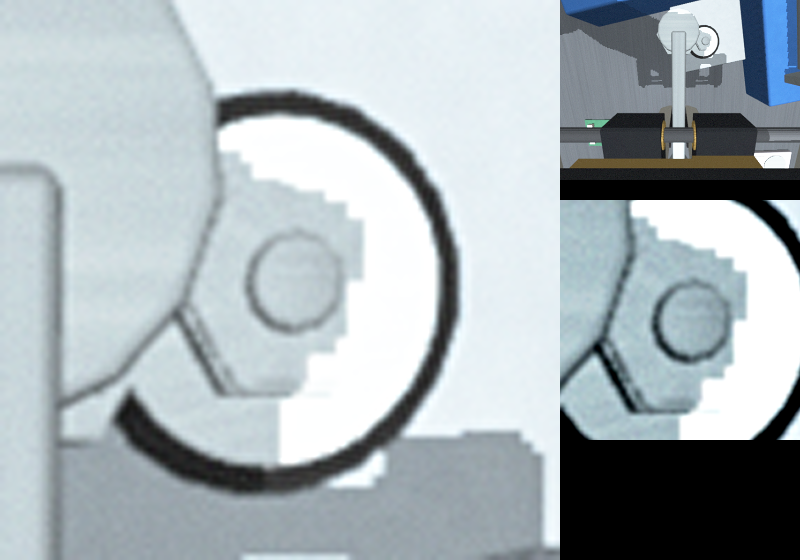

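The crop shows the stud's top centred at crop (294,282), the nut's bottom edge (225,394)-(300,394) and lower-left edge (180,312)-(222,392). The disc spans y 90–495, its right edge at 459.

```bash
python3 - <<'E'
from h import *
k=tuple(np.load('k5.npy',allow_pickle=True)); s=np.load('s5.npy',allow_pickle=True).item(); R=np.array(s['ee_rot']);p=np.array(s['eef_pos'])
def P(u,v,z): return ray('wrist',258+u/5.6-.4,37+v/5.6-.4,z,k)
c=P(294,282,.054);print('stud',c,'tool',R.T@(c-p),np.linalg.norm(P(342,282,.054)-c))
c=P(258,292,.03);print('disc',c,'tool',R.T@(c-p),np.linalg.norm(P(459,292,.03)-c))
for a,b,z in(((225,395),(300,395),.044),((180,312),(222,392),.046),((190,305),(237,390),.048)):
  A,B=P(*a,z),P(*b,z);d=B-A;print(np.degrees(np.arctan2(d[1],d[0]))%60,np.linalg.norm(d))
print('toolx',np.degrees(np.arctan2(R[1,0],R[0,0])))
# socket top disc in the same picture
g=cv2.imread('pics/w5.png').min(2)
print(-k[3].T@k[4])
E
```

```text
stud [0.57981656 0.08848787 0.054     ] tool [0.09225064 0.04702878 0.09682076] 0.006951823063505991
disc [0.57849884 0.08947332 0.03      ] tool [0.0931848  0.04566417 0.12082019] 0.03182819852687136
57.72061317162183 0.011452260651154861
57.95112781924585 0.013311154643915859
59.27715137047711 0.014216479166028783
toolx 87.76365239935888
[0.53224266 0.06391342 0.31532897]
```

```bash
python3 -m pendant '{"slide":[[0.001,0.015,0],[0.002,0.03,0],[0.002,0.042,0],[0.002,0.046,0],[0.002,0.046,0]],"twist":[0,0,0,0,0]}' | sed -n 2p
python3 -m pendant '{"slide":[[0,0,0.02],[0,0,0.04],[0,0,0.055],[0,0,0.067],[0,0,0.07]],"twist":[0,0,0,0,0]}'
python3 -m pendant '{"slide":[[0,0,0.003],[0,0,0.006],[0,0,0.009],[0,0,0.01],[0,0,0.01]],"twist":[0,0,0,0,0]}'
python3 -m pendant '{"slide":[[0,0,0.001],[0,0,0.002],[0,0,0.003],[0,0,0.003],[0,0,0.003]],"twist":[0,0,0,0,0]}'
python3 - <<'E'
from h import *
k=K('wrist');s=state();R=np.array(s['ee_rot']);p=np.array(s['eef_pos']);print(p,(p+R@np.array([.0903,.0009,0])),s['wrist_force'],s['torque'])
E
```

```text
eef_pos: [0.5753, -0.0011, 0.1504]
time_s: 16.05
eef_pos: [0.5741, -0.001, 0.0795]
ee_rot: [[0.038, 0.999, -0.002], [0.999, -0.038, -0.0], [-0.0, -0.002, -1.0]]
wrist_force: [-0.1, 0.3, -4.4]
opening: 0.144
finger_force: 55.0
time_s: 16.55
eef_pos: [0.5752, -0.0009, 0.0707]
ee_rot: [[0.038, 0.999, 0.0], [0.999, -0.038, 0.0], [0.0, 0.0, -1.0]]
wrist_force: [-0.6, -0.6, -4.2]
opening: 0.144
finger_force: 55.0
time_s: 17.05
eef_pos: [0.5752, -0.0009, 0.0676]
ee_rot: [[0.038, 0.999, 0.0], [0.999, -0.038, -0.0], [-0.0, 0.0, -1.0]]
wrist_force: [0.5, 0.3, -3.4]
opening: 0.146
finger_force: 55.0
[ 0.57516981 -0.00094894  0.0676259 ] [0.57950265 0.08925154 0.06762577] [ 0.49859413  0.30304149 -3.364188  ] [-0.12311216  0.0606789  -0.01826854]
```

```bash
python3 -m pendant '{"slide":[[0,0,0.001],[0,0,0.002],[0,0,0.003],[0,0,0.004],[0,0,0.004]],"twist":[0,0,0,0,0]}' | sed -n '2p;4p'
python3 -m pendant '{"slide":[[0,0,0.001],[0,0,0.002],[0,0,0.003],[0,0,0.004],[0,0,0.004]],"twist":[0,0,0,0,0]}'| sed -n '2p;4p'
python3 -m pendant '{"slide":[[0,0,0.001],[0,0,0.002],[0,0,0.003],[0,0,0.003],[0,0,0.003]],"twist":[0,0,0,0,0]}'| sed -n '2p;4p'
python3 - <<'E'
from h import *
s=state();print(s['eef_pos'],s['wrist_force'],s['torque'])
E
```

```text
eef_pos: [0.5755, -0.0011, 0.0637]
wrist_force: [2.5, 0.9, -4.3]
eef_pos: [0.5753, -0.0007, 0.0595]
wrist_force: [2.2, 1.0, -2.7]
eef_pos: [0.5752, -0.0009, 0.0566]
wrist_force: [2.1, 1.7, -2.6]
[ 0.57524292 -0.00090762  0.05662825] [ 2.1103824   1.68518081 -2.57030883] [ 0.25086698 -0.43788823 -0.13408004]
```

```bash
cat > f.py <<'E'
from h import *
s=state();R=np.array(s['ee_rot']);p=np.array(s['eef_pos']);f=np.array(s['wrist_force'])
print('t',round(s['time_s'],2),'p',p.round(4),'handle',round(np.degrees(np.arctan2(-R[1,0],-R[0,0]))%360,2),'piv',(p+R@[.09,0,0]).round(4)[:2],'Ftool',(R.T@f).round(2),'Mz',np.round(s['torque'][2],3),'Tnut',round(.09*(R.T@f)[1]+0,3))
E
python3 f.py
python3 -m pendant '{"slide":[[0,0.0005,0.001],[0,0.0005,0.001],[0.0002,-0.0058,0.001],[0.0009,-0.012,0.001],[0.002,-0.0182,0.001]],"twist":[0,0,0.0698,0.1396,0.2094]}' >/dev/null; python3 f.py
python3 -m pendant '{"slide":[[0.0001,-0.0047,0],[0.0005,-0.0094,0],[0.0011,-0.0141,0],[0.002,-0.0187,0],[0.002,-0.0187,0]],"twist":[0.0524,0.1047,0.1571,0.2094,0.2094]}' >/dev/null; python3 f.py
```

```text
t 18.55 p [ 0.5752 -0.0009  0.0566] handle 267.82 piv [0.5787 0.089 ] Ftool [1.76 2.04 2.57] Mz -0.134 Tnut 0.184
t 19.05 p [0.5574 0.0023 0.0557] handle 255.69 piv [0.5797 0.0895] Ftool [3.84 3.35 5.55] Mz -0.1 Tnut 0.301
t 19.55 p [0.5397 0.0089 0.0557] handle 243.83 piv [0.5794 0.0897] Ftool [4.08 1.91 4.5 ] Mz -0.17 Tnut 0.172
```

```bash
for i in 1 2; do python3 -m pendant '{"slide":[[0.0005,-0.0063,0],[0.0012,-0.0125,0],[0.0023,-0.0187,0],[0.0038,-0.0248,0],[0.0057,-0.0308,0]],"twist":[0.0698,0.1396,0.2094,0.2793,0.3491]}' >/dev/null; python3 f.py; done
python3 - <<'E'
from h import *
print(state()['q'])
E
```

```text
t 20.05 p [0.515  0.0271 0.0558] handle 223.78 piv [0.5799 0.0894] Ftool [4.21 1.51 4.55] Mz 0.006 Tnut 0.136
t 20.55 p [0.4975 0.053  0.0558] handle 203.77 piv [0.5799 0.0893] Ftool [ 2.65 -0.75  4.28] Mz 0.068 Tnut -0.068
[-31.41260987  37.85832156  28.06277334 129.49478021 -47.49855756
  23.02870151 -29.70479963]
```

```bash
python3 -m pendant '{"slide":[[0.0001,0.0039,0],[0.0003,0.0078,0],[0.0008,0.0118,0],[0.0014,0.0156,0],[0.0014,0.0156,0]],"twist":[-0.0436,-0.0873,-0.1309,-0.1745,-0.1745]}' >/dev/null; python3 f.py
python3 -m pendant '{"slide":[[0,0,-0.004],[0,0,-0.009],[0,0,-0.015],[0,0,-0.022],[0,0,-0.025]],"twist":[0,0,0,0,0]}' >/dev/null; python3 f.py
for i in 1 2 3; do python3 -m pendant '{"slide":[[0.0002,0.0063,0],[0.0009,0.0125,0],[0.002,0.0187,0],[0.0035,0.0248,0],[0.0054,0.0308,0]],"twist":[-0.0698,-0.1396,-0.2094,-0.2793,-0.3491]}' >/dev/null; done
python3 -m pendant '{"slide":[[0,0,0],[0,0,0],[0,0,0],[0,0,0],[0,0,0]],"twist":[0,0,0,0,0]}' >/dev/null; python3 f.py
```

```text
t 21.05 p [0.5045 0.0386 0.0556] handle 213.9 piv [0.5792 0.0888] Ftool [ 0.25 -0.77  3.41] Mz -0.043 Tnut -0.069
t 21.55 p [0.5047 0.0395 0.0815] handle 213.83 piv [0.5795 0.0896] Ftool [0.16 0.62 4.29] Mz 0.018 Tnut 0.056
t 23.55 p [ 5.852e-01 -3.000e-04  8.070e-02] handle 273.81 piv [0.5792 0.0895] Ftool [-0.83  0.81  3.73] Mz 0.025 Tnut 0.073
```

```bash
python3 -m pendant '{"slide":[[0,0,0.004],[0,0,0.008],[0,0,0.011],[0,0,0.013],[0,0,0.013]],"twist":[0,0,0,0,0]}' >/dev/null; python3 f.py
for i in 1 2 3; do python3 -m pendant '{"slide":[[0,0,0.001],[0,0,0.002],[0,0,0.003],[0,0,0.004],[0,0,0.004]],"twist":[0,0,0,0,0]}' >/dev/null; python3 f.py; done
```

```text
t 24.05 p [ 5.852e-01 -5.000e-04  6.720e-02] handle 273.82 piv [0.5792 0.0893] Ftool [-0.27  0.18  3.51] Mz 0.027 Tnut 0.016
t 24.55 p [ 5.854e-01 -4.000e-04  6.360e-02] handle 273.83 piv [0.5794 0.0894] Ftool [-0.85  0.01  3.79] Mz -0.017 Tnut 0.001
t 25.05 p [ 5.854e-01 -4.000e-04  5.950e-02] handle 273.83 piv [0.5794 0.0894] Ftool [1.15 0.58 4.63] Mz -0.028 Tnut 0.052
t 25.55 p [ 5.854e-01 -4.000e-04  5.550e-02] handle 273.83 piv [0.5794 0.0894] Ftool [-0.07  0.46  4.37] Mz -0.011 Tnut 0.041
```

```bash
cat > f.py <<'E'
from h import *
s=state();R=np.array(s['ee_rot']);p=np.array(s['eef_pos']);f=np.array(s['wrist_force'])
l=p-np.array([.5795,.0894,0])
print('t',round(s['time_s'],2),'handle',round(np.degrees(np.arctan2(-R[1,0],-R[0,0]))%360,2),'piv',(p+R@[.09,0,0]).round(4)[:2],'Ftool',(R.T@f).round(2),'Mz',np.round(s['torque'][2],3),'Tn',np.round(s['torque'][2]+l[0]*f[1]-l[1]*f[0],3))
E
python3 -m pendant '{"slide":[[0.0002,-0.0063,0],[0.0009,-0.0125,0],[0.002,-0.0187,0],[0.0035,-0.0248,0],[0.0054,-0.0308,0]],"twist":[0.0698,0.1396,0.2094,0.2793,0.3491]}' >/dev/null; python3 f.py
for i in 1 2; do python3 -m pendant '{"slide":[[0,-0.0016,0],[0.0001,-0.0031,0],[0.0001,-0.0047,0],[0.0002,-0.0063,0],[0.0002,-0.0063,0]],"twist":[0.0175,0.0349,0.0524,0.0698,0.0698]}' >/dev/null; python3 f.py; done
```

```text
t 26.05 handle 253.67 piv [0.5803 0.0896] Ftool [1.52 1.79 4.27] Mz 0.053 Tn 0.215
t 26.55 handle 249.81 piv [0.5797 0.0897] Ftool [3.87 2.11 4.76] Mz -0.057 Tn 0.133
t 27.05 handle 245.76 piv [0.5796 0.0897] Ftool [4.85 2.99 4.78] Mz -0.116 Tn 0.153
```

```bash
for i in 1 2; do python3 -m pendant '{"slide":[[0,-0.0016,0],[0.0001,-0.0031,0],[0.0001,-0.0047,0],[0.0002,-0.0063,0],[0.0002,-0.0063,0]],"twist":[0.0175,0.0349,0.0524,0.0698,0.0698]}' >/dev/null; python3 f.py; done
```

```text
t 27.55 handle 241.77 piv [0.5796 0.0897] Ftool [4.9  2.41 6.24] Mz -0.124 Tn 0.093
t 28.05 handle 237.77 piv [0.5798 0.0896] Ftool [4.7  1.82 5.12] Mz -0.111 Tn 0.054
```

```bash
python3 -m pendant '{"slide":[[0.0003,-0.0016,0],[0.0005,-0.0031,0],[0.0005,-0.0047,0],[0.0006,-0.0063,0],[0.0006,-0.0063,0]],"twist":[0.0175,0.0349,0.0524,0.0698,0.0698]}' >/dev/null; python3 f.py
python3 -m pendant '{"slide":[[0,-0.0016,0],[0.0001,-0.0031,0],[0.0001,-0.0047,0],[0.0002,-0.0063,0],[0.0002,-0.0063,0]],"twist":[0.0175,0.0349,0.0524,0.0698,0.0698]}' >/dev/null; python3 f.py
```

```text
t 28.55 handle 233.76 piv [0.5802 0.0894] Ftool [3.91 3.35 4.53] Mz 0.103 Tn 0.406
t 29.05 handle 229.76 piv [0.5804 0.0893] Ftool [3.8  3.56 5.41] Mz 0.137 Tn 0.46
```

```bash
for i in 1 2; do python3 -m pendant '{"slide":[[0,-0.0016,0],[0.0001,-0.0031,0],[0.0001,-0.0047,0],[0.0002,-0.0063,0],[0.0002,-0.0063,0]],"twist":[0.0175,0.0349,0.0524,0.0698,0.0698]}' >/dev/null; python3 f.py; done
```

```text
t 29.55 handle 225.77 piv [0.5805 0.0891] Ftool [4.08 3.89 6.17] Mz 0.171 Tn 0.524
t 30.05 handle 221.77 piv [0.5806 0.0889] Ftool [3.98 4.64 5.8 ] Mz 0.295 Tn 0.715
```

It came home near 236° and has taken up (torque now about 0.7 N m, roughly 11–13°). I'll stop here, back off to mid-play and lift.

```bash
python3 -m pendant '{"slide":[[0.0001,0.0039,0],[0.0003,0.0078,0],[0.0008,0.0118,0],[0.0014,0.0156,0],[0.0016,0.0172,0]],"twist":[-0.0436,-0.0873,-0.1309,-0.1745,-0.192]}' >/dev/null; python3 f.py
python3 -m pendant '{"slide":[[0,0,0],[0,0,0],[0,0,0],[0,0,0],[0,0,0]],"twist":[0,0,0,0,0]}' >/dev/null; python3 f.py
```

```text
t 30.55 handle 232.95 piv [0.5795 0.0897] Ftool [6.74 0.7  5.15] Mz -0.173 Tn -0.111
t 31.05 handle 232.87 piv [0.5796 0.0897] Ftool [5.23 0.78 4.95] Mz -0.063 Tn 0.006
```

```bash
python3 -m pendant '{"slide":[[0.0003,0,0],[0.0006,0,0],[0.0006,0,0],[0.0006,0,0],[0.0006,0,-0.002]],"twist":[0,0,0,0,0]}' >/dev/null; python3 f.py
python3 -m pendant '{"slide":[[0,0,-0.01],[0,0,-0.025],[0,0,-0.05],[0,0,-0.08],[0,0,-0.115]],"twist":[0,0,0,0,0]}' >/dev/null; python3 f.py
python3 -m pendant '{"slide":[[0,0.015,0],[0,0.03,0],[0,0.045,0],[0,0.06,0],[0,0.06,0]],"twist":[0,0,0,0,0]}' >/dev/null
python3 -m pendant '{"slide":[[0,0,0],[0,0,0],[0,0,0],[0,0,0],[0,0,0]],"twist":[0,0,0,0,0]}' >/dev/null;python3 f.py
python3 - <<'E'
from h import *
k=K('wrist'); im=snap('wrist','w6'); np.save('k6.npy',np.array(k,dtype=object),allow_pickle=True)
print(state()['eef_pos'],state()['q'])
c=proj('wrist',[.5795,.0894,.04],k).astype(int); print(c)
x0,y0=max(c[0]-60,0),max(c[1]-50,0); print(x0,y0)
cv2.imwrite('pics/w6c.png',cv2.resize(im[y0:y0+100,x0:x0+130,::-1],None,fx=6,fy=6,interpolation=2))
E
```

```text
t 31.55 handle 232.85 piv [0.5799 0.0903] Ftool [ 6.29  1.47 12.89] Mz -0.174 Tn -0.045
t 32.05 handle 232.83 piv [0.5775 0.0897] Ftool [0.53 0.86 4.42] Mz 0.037 Tn 0.113
t 33.05 handle 232.86 piv [0.6274 0.0542] Ftool [-0.51  0.86  4.05] Mz 0.0 Tn 0.047
[ 0.57304917 -0.01754369  0.17274992] [-26.85727259  30.82800355  33.99293328 115.83142552 -26.00500152
  40.83143923 -13.66574314]
[187  95]
127 45
```

View pics/w6c.png

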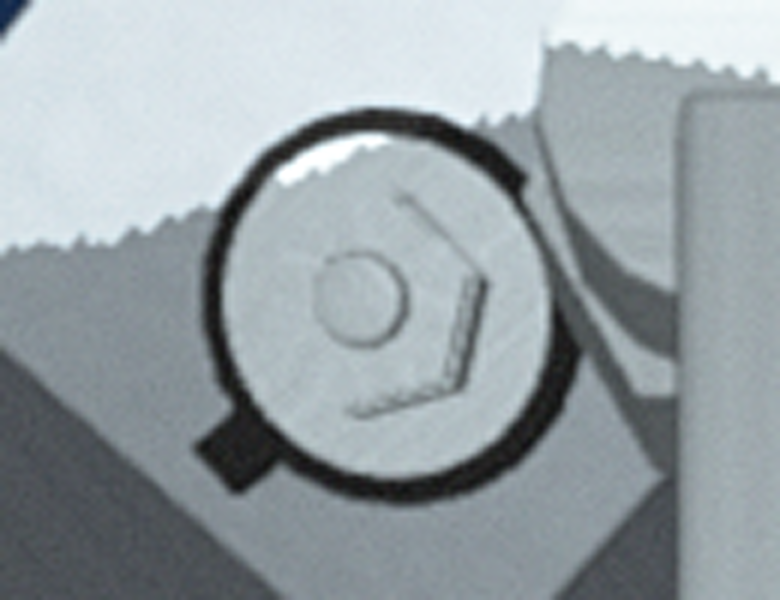

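The picture shows the nut clear. The disc is centred at about (391,305), its lug's outer end at (217,470), with the hexagon corners at (485,280) and (460,387).

```bash
python3 - <<'E'
from h import *
k2=tuple(np.load('k2.npy',allow_pickle=True));k6=tuple(np.load('k6.npy',allow_pickle=True))
A=lambda d:np.degrees(np.arctan2(d[1],d[0]))%360
P2=lambda u,v,z:ray('wrist',203+u/6-.4,148+v/6-.4,z,k2)
P6=lambda u,v,z:ray('wrist',127+u/6-.4,45+v/6-.4,z,k6)
z=.026
for n,P,c,e,m in(('before',P2,(353,243),(152,347),(178,335)),('after',P6,(391,305),(217,470),(242,447))):
    C=P(*c,z);print(n,C,A(P(*e,z)-C),A(P(*m,z)-C))
for a,b in(((485,280),(460,387)),((400,195),(485,275)),((350,412),(455,387))):
    print('edge',A(P6(*b,.045)-P6(*a,.045))%60)
E
```

```text
before [0.58107835 0.08991816 0.026     ] 190.75712335663238 191.13815816333855
after [0.58116082 0.08971948 0.026     ] 183.6629497651358 183.79846772835435
edge 37.04837946322286
edge 40.163890782801275
edge 35.61220554061322
```

Twist left is about 7°, well in range, and the lug is intact. Now the spanner goes back to where it stood.

```bash
python3 -m pendant '{"slide":[[-0.02,0.009,-0.005],[-0.05,0.021,-0.01],[-0.085,0.036,-0.015],[-0.12,0.051,-0.015],[-0.15,0.064,-0.015]],"twist":[0,0,0,0,0]}' >/dev/null
python3 -m pendant '{"slide":[[-0.03,0.013,0],[-0.06,0.026,0],[-0.09,0.038,0],[-0.108,0.046,0],[-0.1116,0.0478,0]],"twist":[0,0,0,0,0]}' >/dev/null
for i in 1 2; do python3 -m pendant '{"slide":[[0,0,0],[0,0,0],[0,0,0],[0,0,0],[0,0,0]],"twist":[0.1,0.23,0.36,0.49,0.61]}' >/dev/null; done
python3 -m pendant '{"slide":[[0,0,0],[0,0,0],[0,0,0],[0,0,0],[0,0,0]],"twist":[0,0,0,0,0]}'
python3 - <<'E'
from h import *
k=K('wrist'); im=snap('wrist','w7'); s=state();R=np.array(s['ee_rot']);p=np.array(s['eef_pos']);print(p,s['torque'],s['wrist_force'])
print(boxes_of('wrist','spanner')[:2],[b for b in boxes_of('top','mat')][:1])
print(np.degrees(np.arctan2(R[1,0],R[0,0])), R.T@(np.array([.504,-.2934,.0267])-p))
snap('scene','s7');print([b['box'] for b in boxes_of('scene','mat')[:1]])
# compare socket position in hand with w4 picture
a=cv2.imread('pics/w4.png')[10:240,195:310].min(2).astype(np.float32);b=im[10:240,195:310].min(2).astype(np.float32)
for im_ in(a,b):
  print([(np.where(im_[v]>150)[0].min()+195,np.where(im_[v]>150)[0].max()+195) for v in(40,50,60,140)], np.where(im_[:60,58]>150)[0].min()+10)
E
```

```text
time_s: 35.6
eef_pos: [0.5042, -0.2939, 0.1878]
ee_rot: [[0.956, -0.293, 0.0], [-0.293, -0.956, 0.0], [0.0, -0.0, -1.0]]
wrist_force: [-0.6, -0.4, -4.2]
opening: 0.147
finger_force: 55.0
[ 0.50417882 -0.29390473  0.18774927] [ 0.03515018  0.27209182 -0.00485475] [-0.45890062  1.08051245 -3.74040029]
[{'box': [214.6, 28.7, 288.9, 341.7], 'conf': 0.88}] [{'box': [309.1, 147.3, 360.2, 246.7], 'conf': 0.65}]
-17.03729086299454 [-0.00036485 -0.00038231  0.16104929]
[[160.9, 152.5, 215.3, 218.9]]
[(np.int64(211), np.int64(295)), (np.int64(210), np.int64(296)), (np.int64(207), np.int64(297)), (np.int64(239), np.int64(266))] 17
[(np.int64(218), np.int64(288)), (np.int64(217), np.int64(289)), (np.int64(218), np.int64(288)), (np.int64(241), np.int64(265))] 25
```

```bash
python3 - <<'E'
from h import *
for n in('w4','w5','w6','w7'):
    g=cv2.GaussianBlur(cv2.imread(f'pics/{n}.png').astype(np.float32),(0,0),.8)
    out=[]
    for v in(100,130,150,170,190,210,225):
        r=np.abs(np.diff(g[v],axis=0)).sum(1)
        l=230+np.argmax(r[230:250]);q=256+np.argmax(r[256:276]); out.append((int(l),int(q),int(q-l)))
    col=np.abs(np.diff(g[5:90,240:266],axis=0)).sum(2).mean(1)
    c2=np.abs(np.diff(g[5:90,225:236],axis=0)).sum(2).mean(1)
    print(n,out,'tip/top rows',np.sort(np.argsort(col)[-4:]+5),np.sort(np.argsort(c2)[-3:]+5))
E
```

```text
w4 [(236, 268, 32), (238, 267, 29), (238, 267, 29), (238, 267, 29), (238, 267, 29), (238, 266, 28), (239, 266, 27)] tip/top rows [17 18 19 65] [22 24 25]
w5 [(236, 268, 32), (238, 265, 27), (238, 265, 27), (238, 266, 28), (239, 265, 26), (239, 265, 26), (239, 265, 26)] tip/top rows [ 9 10 11 12] [20 21 22]
w6 [(230, 274, 44), (239, 265, 26), (239, 265, 26), (239, 265, 26), (239, 265, 26), (239, 264, 25), (239, 265, 26)] tip/top rows [24 25 26 27] [12 52 53]
w7 [(230, 265, 35), (239, 265, 26), (239, 266, 27), (239, 266, 27), (239, 265, 26), (239, 266, 27), (239, 265, 26)] tip/top rows [24 25 26 27] [31 32 33]
```

The spanner has pitched a few degrees in the grip (big end low). I'll lower until that end touches, then ease it level with a lighter grip.

```bash
python3 -m pendant '{"slide":[[0,0,0.03],[0,0,0.07],[0,0,0.11],[0,0,0.135],[0,0,0.145]],"twist":[0,0,0,0,0]}' >/dev/null; python3 f.py
for i in 1 2; do python3 -m pendant '{"slide":[[0,0,0.001],[0,0,0.002],[0,0,0.003],[0,0,0.004],[0,0,0.004]],"twist":[0,0,0,0,0]}' >/dev/null; python3 f.py; done; python3 -c "
from h import *
s=state();print(s['eef_pos'],s['wrist_force'],s['torque'])"
```

```text
t 36.35 handle 162.91 piv [ 0.5889 -0.3199] Ftool [-3.22 -0.04 -2.64] Mz 0.068 Tn -1.178
t 36.85 handle 162.93 piv [ 0.5907 -0.3206] Ftool [-1.62 -0.94 -1.7 ] Mz -0.029 Tn -0.623
t 37.35 handle 162.93 piv [ 0.5902 -0.3203] Ftool [-2.9   1.25 -1.66] Mz -0.0 Tn -1.178
[ 0.50411812 -0.29385495  0.03446102] [-3.13988845 -0.34535608  1.66030502] [ 0.05174109  0.3701145  -0.00039447]
```

```bash
python3 -m pendant '{"slide":[[0,0,0.001],[0,0,0.002],[0,0,0.003],[0,0,0.004],[0,0,0.004]],"twist":[0,0,0,0,0]}' - 30 >/dev/null; python3 f.py
python3 -m pendant '{"slide":[[0,0,0.001],[0,0,0.002],[0,0,0.003],[0,0,0.0035],[0,0,0.0035]],"twist":[0,0,0,0,0]}' - 15 >/dev/null; python3 f.py;python3 -c "
from h import *
s=state();print(s['eef_pos'],s['wrist_force'],s['torque'])"
```

```text
t 37.85 handle 162.94 piv [ 0.5903 -0.3202] Ftool [-1.5   0.21  0.49] Mz 0.005 Tn -0.587
t 38.35 handle 162.93 piv [ 0.5903 -0.3202] Ftool [-2.16 -0.69 -4.38] Mz 0.047 Tn -0.765
[ 0.50425928 -0.29383026  0.02747011] [-1.86517824  1.29278597  4.37962298] [0.30126203 0.50443435 0.04683571]
```

```bash
python3 -m pendant '{"slide":[[0,0,0],[0,0,0],[0,0,0],[0,0,0],[0,0,0]],"twist":[0,0,0,0,0]}' - 4 >/dev/null; python3 f.py
python3 -m pendant '{"slide":[[0,0,0],[0,0,0],[0,0,0],[0,0,0],[0,0,0]],"twist":[0,0,0,0,0]}' 0.05 | tail -3
python3 -m pendant '{"slide":[[0,0,-0.02],[0,0,-0.05],[0,0,-0.09],[0,0,-0.13],[0,0,-0.16]],"twist":[0,0,0,0,0]}' >/dev/null
python3 -m pendant '{"slide":[[0,0,-0.02],[0,0,-0.04],[0,0,-0.04],[0,0,-0.04],[0,0,-0.04]],"twist":[0,0,0,0,0]}' 
python3 - <<'E'
from h import *
k=K('wrist'); im=snap('wrist','w8')
print(boxes_of('wrist','spanner')[:1],boxes_of('wrist','big_mouth')[:1],boxes_of('wrist','mat')[:1])
for p in([.5902,-.3202,.05],[.418,-.267,.05]):print(proj('wrist',p,k))
g=cv2.GaussianBlur(im.astype(np.float32),(0,0),.8)
k3=tuple(np.load('k3.npy',allow_pickle=True)); g3=cv2.GaussianBlur(cv2.imread('pics/w3.png').astype(np.float32),(0,0),.8)
for n,G,kk in(('w3',g3,k3),('w8',g,k)):
    out=[]
    for x in(-.05,-.03,0,.03,.05,.06):
        c=proj('wrist',[.504+x*.956,-.2938-x*.293,.052],kk); u,v=int(round(c[0])),int(round(c[1]))
        r=np.abs(np.diff(G[v,u-12:u+13],axis=0)).sum(1); out.append((v,u,int(np.argmax(r[:12]))+u-12,int(np.argmax(r[12:]))+u))
    print(n,out)
snap('scene','s8');print(boxes_of('scene','spanner')[:1]); snap('top','t8');print(boxes_of('top','spanner')[:1])
for n in('scene','top'):
    a=cv2.imread(f'pics/{n}0.png').astype(int);b=cv2.imread(f'pics/{n[0]}8.png').astype(int)
    x0,x1,y0,y1=(165,215,155,215) if n=='scene' else (315,360,150,230)
    d=abs(a-b).sum(2)[y0:y1,x0:x1]; print(n,'diff>120 px',(d>120).sum(),d.size)
E
```

```text
t 38.85 handle 162.93 piv [ 0.5903 -0.3202] Ftool [-2.62 -1.53 -4.96] Mz 0.012 Tn -0.944
wrist_force: [0.5, -0.1, 0.4]
opening: 0.513
finger_force: 0.0
time_s: 40.35
eef_pos: [0.5039, -0.2934, 0.2262]
ee_rot: [[0.956, -0.293, -0.001], [-0.293, -0.956, 0.001], [-0.001, -0.0, -1.0]]
wrist_force: [-0.6, 0.2, -0.0]
opening: 0.537
finger_force: 0.0
[{'box': [232.6, 68.9, 270.7, 256.2], 'conf': 0.91}] [{'box': [232.4, 66.4, 273.2, 254.9], 'conf': 0.81}] [{'box': [186.6, 51.0, 313.3, 273.6], 'conf': 0.62}]
[252.40086219  98.84357741]
[252.24825626 254.8623878 ]
w3 [(221, 253, 247, 259), (205, 253, 246, 258), (179, 253, 246, 258), (153, 252, 245, 258), (135, 252, 244, 257), (125, 251, 244, 257)]
w8 [(224, 253, 247, 259), (208, 253, 247, 258), (182, 253, 247, 258), (156, 252, 246, 259), (137, 252, 246, 259), (128, 252, 246, 259)]
[{'box': [168.9, 164.7, 200.0, 210.8], 'conf': 0.79}]
[{'box': [326.8, 213.9, 333.6, 223.1], 'conf': 0.57}]
scene diff>120 px 293 3000
top diff>120 px 2399 3600
```

```bash
python3 - <<'E'
from h import *
k=K('wrist'); im=cv2.imread('pics/w8.png'); g=cv2.GaussianBlur(im,(0,0),.8).max(2).astype(int)
# mat's far edge, left & right of the socket, along image columns
for u in(205,215,225,280,290):
    r=np.diff(g[30:90,u]); v=30+int(np.argmin(r)); w=ray('wrist',u,v,.004,k); print('mat edge',u,v,g[v-3,u],g[v+4,u],w.round(4))
# socket top far rim
for u in(245,252,259):
    r=np.diff(g[45:110,u]); v=45+int(np.argmax(r)); print('rim',u,v,ray('wrist',u,v,.049,k).round(4),ray('wrist',u,v,.004,k).round(4))
k3=tuple(np.load('k3.npy',allow_pickle=True)); g3=cv2.imread('pics/w3.png').max(2).astype(int)
r=np.diff(g3[45:110,251]);v=45+int(np.argmax(r));print('w3 rim',v,ray('wrist',251,v,.049,k3))
print(state()['time_s'])
E
```

```text
mat edge 205 64 154 63 [ 0.6475 -0.2797  0.004 ]
mat edge 215 62 152 63 [ 0.6461 -0.2917  0.004 ]
mat edge 225 61 152 65 [ 0.6437 -0.3034  0.004 ]
mat edge 280 52 153 65 [ 0.634 -0.368  0.004]
mat edge 290 50 156 63 [ 0.6326 -0.3798  0.004 ]
rim 245 68 [ 0.6224 -0.3226  0.049 ] [ 0.6294 -0.3236  0.004 ]
rim 252 66 [ 0.6221 -0.3302  0.049 ] [ 0.6291 -0.3322  0.004 ]
rim 259 67 [ 0.619  -0.3369  0.049 ] [ 0.6256 -0.3398  0.004 ]
w3 rim 76 [ 0.60981588 -0.32692366  0.049     ]
40.75
```

```bash
python3 -c "
from plant import *
print(finish_job())"
```

```text
the job is handed in; nothing more can be done
None
```

The nut is tightened home and the rubber mount is left wound about 7° by its lug in the camera picture (about 11–13° at most while turning, so near the 14° limit). The spanner stands back on the mat about 1 cm from where it stood, and the job was handed in at about 41 s.

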